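Release a colour board from the viewing stand and lay it in the drying rack

TASK

The copper-coloured board on the sloping viewing stand has been checked. Ease the weighted clamp up its rail until it clicks home in the red catch and stays up by itself (the catch is set by hand somewhere along the rail, so go by feel and do not ram it), then lift the board off the stand and lay it painted face up, without letting it drop, squarely across both rails of the drying rack in the free bay above the yellow job ticket. Leave the two other boards, the bottles and the mixing cup where they stand.

Things in the scene. Friction and masses are not known exactly. Their poses are not given: they have to be found in the camera images.
- stand: Grey viewing stand, fixed: base 260 x 150 mm, bed sloping up at 30 deg. Origin: centre of the underside; x horizontally up the slope (roughly to the left), z up. In this frame up-slope u = (0.866, 0, 0.5), off the bed n = (-0.5, 0, 0.866). Under the board the bed is a spine only 36 mm wide and 10 thick: fingers can reach past the board's sides to 40 mm below it.
- ledge (a point): Where the bed surface meets the ledge (50 mm wide, 12 mm high off the bed) that carries the board's lower edge, mid-width: (-115, 0, 55) mm in the stand's frame. Distances u and n below are counted from here. The board lies at u = 0 to 120 mm; above it the bed is 94 mm wide and carries a 15 mm wide rail along u.
- rail_end (a point): Upper end of the rail, u = 274 mm. Between it and the clamp a red catch block (60 wide, 30 long, 30 mm high off the bed) is locked on the rail at a place not measured, different each time: the clamp is home after 35 to 65 mm of travel. Double-ball catch: about 13 mm before home two spring balls resist with 6 N, then snap behind the clamp's strike, and it meets the catch's solid face.
- clamp: Sliding clamp on the rail, 0.5 kg, aluminium, black knob. Moves only along u; unless held or caught it slides back down by its weight (2.5 N along u, friction 0.5 N). Pushing it past the balls takes about 9 N in all, 14 to 18 N at the solid face is plenty, over 30 N is ramming. Axes as the stand's; its origin is the stand's origin when it is down on the board (travel 0), and moves along u with it.
- knob (a point): Centre of the clamp's black knob: diameter 26 mm, 30 mm tall, axis along n, on a 12 mm stem. With the clamp down it is at u = 138, n = 59 mm. The clamp's body below is 36 mm long in u, 60 mm wide, its top at n = 27 mm; a rubber lip on it reaches 10 mm over the board's top edge, 1 mm above the face, so the board cannot be lifted before the clamp is up.
- board: The board to take out: 120 x 60 x 6 mm, about 60 g, white with a copper-painted face. Origin: centre of its unpainted underside; x along the 120 mm (up the slope at the start), y along the 60 mm, z out of the painted face. At the start it lies on the sloping bed, lower edge on the ledge.
- rack: Drying rack, fixed: dark tray 150 x 320 mm, two aluminium rails 10 mm wide along y, centres at x = -42 and +42 mm, tops 60 mm above the bench. Origin: centre of the underside; x away from the robot, y left. Bays centred at y = -100, 0, +100 mm, parted by 4 mm pins 14 mm tall on the rails. Boards lie across both rails, 120 mm side along x. Between the rails it is open 55 mm down to the tray.
- ticket: Yellow paper job ticket 70 x 55 mm lying on the rack's tray, centred under the free bay; origin at its centre, axes as the rack's. It is fixed.
- board_b: Silver-grey board of the same size, lying in another bay. Leave alone. Origin: centre of underside.
- board_c: Dark blue board of the same size, lying in another bay. Leave alone. Origin: centre of underside.
- bottle_rose: Rose tint bottle with white cap, diameter 50, 128 mm tall, behind the work. Leave alone. Origin: centre of underside.
- bottle_silver: Silver tint bottle with white cap, diameter 50, 128 mm tall, behind the work. Leave alone. Origin: centre of underside.
- mixcup: Clear mixing cup, diameter 84, 100 mm tall, behind the stand. Leave alone. Origin: centre of underside.
Not all that is in view belongs to the job. Leave any green, pink or turquoise look-alike of the board alone.

How it is judged:
By the outcome, as a careful person would: the job done as asked, in the order asked, and still so for the second after the job is handed in, with the robot touching nothing.
It also fails if it takes over 50 s, if anything falls off the work surface, if the arm or the gripper's body presses on something with over 40 N, if the wrist force passes 120 N, or if a joint passes its speed limit or range.

ROBOT

A 6-joint arm with a two-finger parallel gripper is mounted at the origin on the work surface. World frame = base frame: x ahead of the robot, y to its left, z up, the work surface at z = 0. Lengths are in m, angles in rad, forces in N, time in s.
With the tool pointing down it reaches from about 0.3 to 0.875 m from the base axis. Payload 6.4 kg.
Tool frame: the origin (TCP) lies midway between the tips of the shut fingers; the grasp point (between the pads) lies 19 mm behind it; z points along the fingers, y is the line along which they close (so a half turn about z gives the same grasp; the last joint's range is limited). The gripper opens to 85 mm and grips with 20 to 120 N. Pads are 22 mm wide; open, the fingers measure 114 mm over their backs; the gripper's body (76 mm by 85 mm) begins 54 mm behind the grasp point. The pads swing forward as they close: fully open they stand 13 mm farther back than shut.
Start: joints at [1.089, 0.181, 1.607, -0, 1.354, -0.206], TCP at [0.157, 0.553, 0.231] pointing down, gripper open.
Joint ranges: [-2.99, 2.99], [-0.89, 2.07], [0.3, 2.58], [-1.14, 4.28], [0, 2.63], [-3.12, 3.12]. Speed limits (rad/s): [2.57, 2.57, 3.01, 3.14, 3.14, 3.14].

INTERFACE

Orientations are given as a unit quaternion [w, x, y, z].
In Python, from bench import ctrl, vision, workorder gives the robot as it stands. The module is installed in compiled form; this text tells all that it offers.
- The arm moves only by the tool servo_tool, never from a script. Its argument "steps" is a list of rows, each an object of numbers: "dx", "dy", "dz": the shift along the world's x, y, z as a fraction of full scale; "wx", "wy", "wz": the turn, a rotation vector about the world's x, y, z as a fraction of full scale. A call has exactly 5 rows; each row is the pose to reach, as a shift and turn from the pose commanded when the call began, turning the shorter way round; what a row does not reach only later rows make up. Full scale, the value 1, is 100 mm for a shift and pi rad for a turn. A row lasts 1/12 s, in which the tool goes at most 41.7 mm and 7.16 degrees, less where a joint would pass 70% of its speed; a pose out of reach is approached as far as the arm can. A call with a number of a shift or a turn outside -1 to 1 is refused whole. A call with a gripper value outside its range is refused whole. "jaw" is the opening, from 0 (shut) to 1 (fully open), set as the call begins (left out, the last holds). The fingers move at their own pace and stop on an object; the grip force is fixed at half the most. Time passes only in rows, so rows that repeat a pose let the fingers close, or fill a call up. It gives the time, the measured TCP pose, the force, the opening and the grip force at its end, in the units of the state.
- ctrl.get_obs(): the state, without advancing time (a new reading comes with each control period).
- vision.camera(name): name is "scene" or "top"; returns a dict with "frame" (480x640x3 uint8, red, green, blue), "vfov" (degrees; the focal length in pixels is half the picture's height over the tangent of half this angle, whatever the lens; pixels are square), "cx", "cy" (the principal point, pixels), "camera_from_world" (4x4, takes a point from world to camera coordinates). Camera axes: x right, y up, looking along -z (the intrinsics and any distortion apply to the point x, -y, -z); pixel columns grow to the right and rows downward; lengths in m; the calibration is good to about 2 mm. A picture is of the moment at which its call begins. There is no depth.
- workorder.hand_in(): hands the job in; it is judged then, once.
The state is a dict: "time_s": time; "q": joint angles; "dq": joint speeds; "joint_efforts": joint torques, N m; "eef_pos": TCP position; "eef_rot": TCP orientation; "wrist_force": force on the tool from outside, world axes, zero at the start; "torque": the same for the moment, N m; "opening": opening from 0.0 (shut) to 1.0 (fully open); "grasp_force": force on a finger pad.
Only numpy, scipy, OpenCV 4.12 (cv2) and the standard library are available. Lean on these libraries where they do the work, as an engineer would, in place of code of your own. Each camera call takes 0.05 s, during which the arm holds its last target. There are 200 camera calls.

## Working session

There is one attempt and no reset: what is moved stays moved. The work goes in short steps, Python scripts to look and compute and a tool call to move; the robot and the scene stay as the last step left them, time stands still between calls to the robot, and variables do not carry over. Pictures are saved under pics/ and viewed, at most 10 in all, crops included, and the job is handed in when it is done.

Besides the shell and the picture viewer there is one more tool, called by a JSON object that holds its "name" and its "arguments". servo_tool: Moves the arm, as the interface text tells. Its arguments: {"type":"object","properties":{"steps":{"type":"array","items":{"type":"object","properties":{"dx":{"type":"number"},"dy":{"type":"number"},"dz":{"type":"number"},"wx":{"type":"number"},"wy":{"type":"number"},"wz":{"type":"number"}}}},"jaw":{"type":"number"}},"required":["steps"]}

```bash
mkdir -p pics
cat > h.py <<'E'
import numpy as np, cv2
from bench import ctrl, vision, workorder
def cam(n):
    c=vision.camera(n); return c
def save(c,fn): cv2.imwrite(fn,cv2.cvtColor(c["frame"],cv2.COLOR_RGB2BGR))
E
python3 - <<'E'
from h import *
for n in("scene","top"):
    c=cam(n); save(c,f"pics/{n}0.png"); print(n,{k:v for k,v in c.items() if k!="frame"}); np.savez(f"{n}0.npz",**c)
print(ctrl.get_obs())
E
```

```text
scene {'vfov': 47.42297700622507, 'cx': 318.94251650797906, 'cy': 236.7907139010301, 'camera_from_world': array([[ 0.75972312,  0.65004974,  0.01600367, -0.50260483],
       [-0.52795571,  0.60228905,  0.5987576 ,  0.13781516],
       [ 0.37958339, -0.46333923,  0.80077039, -1.4801981 ],
       [ 0.        ,  0.        ,  0.        ,  1.        ]])}
top {'vfov': 57.599761001950995, 'cx': 316.30406446934404, 'cy': 240.68411584146642, 'camera_from_world': array([[-0.01036096, -0.99988031, -0.01148981,  0.12787304],
       [ 0.99190163, -0.01173152,  0.12646548, -0.58147683],
       [-0.12658514, -0.01008646,  0.99190446, -1.00293605],
       [ 0.        ,  0.        ,  0.        ,  1.        ]])}
{'time_s': 0.1, 'q': array([ 1.08868029e+00,  1.81483022e-01,  1.60791101e+00,  1.02160798e-06,
        1.35378501e+00, -2.06259895e-01]), 'dq': array([ 0.00035344, -0.00242892, -0.00289294,  0.00062328, -0.000511  ,
       -0.00157944]), 'joint_efforts': array([-1.63137361e-04, -4.45879018e+01, -3.52232194e+01, -2.50359481e-04,
        4.24288010e-03,  1.42163009e-05]), 'eef_pos': array([0.1563397 , 0.55282426, 0.23046364]), 'eef_rot': array([-2.68117884e-04,  1.37491224e-01,  9.90502667e-01, -7.46502080e-04]), 'wrist_force': array([ 0.54478702, -0.06157401, -0.01582078]), 'torque': array([0.01199774, 0.01502143, 0.02644724]), 'grasp_force': 0.0, 'opening': 0.9971388778390077}
```

View pics/scene0.png

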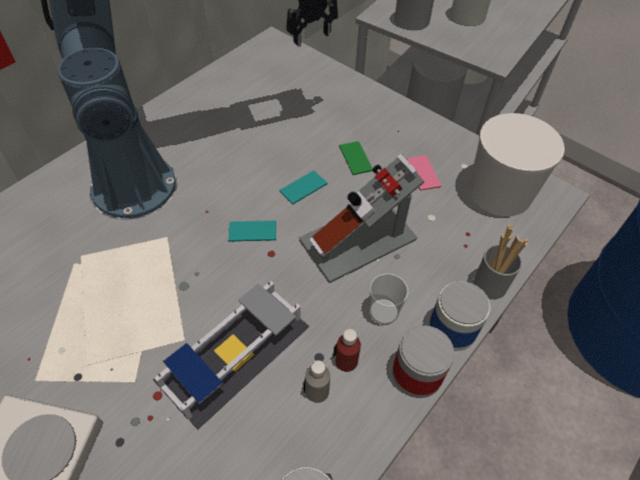

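View pics/top0.png

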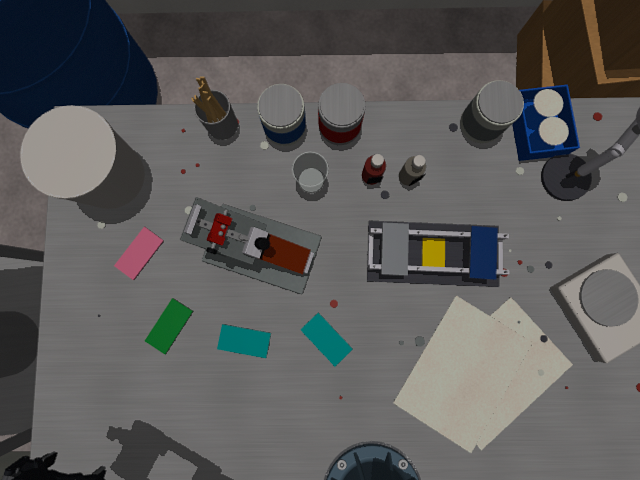

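The scene view shows the copper board at about (335,232), black knob (354,199), red catch (388,181), and rack with the yellow ticket at (233,350) in the middle bay. In the top view the board is at (288,253), knob (262,243), catch (220,229) and ticket (433,252). The other board-like things are teal (245,341)/(326,339), green (169,326), pink (139,253), silver (395,248) and blue (486,252). Only the board on the stand is copper, so I'll confirm it in a crop.

```bash
cat >> h.py <<'E'
def ray(c,p):
    T=np.array(c["camera_from_world"]);f=240/np.tan(np.radians(float(c["vfov"]))/2)
    d=np.array([(p[0]-c["cx"])/f,-(p[1]-c["cy"])/f,-1.]);R=T[:3,:3]
    return -R.T@T[:3,3],R.T@d/np.linalg.norm(d)
def plane(c,p,z):
    o,d=ray(c,p);return o+d*(z-o[2])/d[2]
def tri(c1,p1,c2,p2):
    o1,d1=ray(c1,p1);o2,d2=ray(c2,p2)
    s=np.linalg.lstsq(np.c_[d1,-d2],o2-o1,rcond=None)[0];a=o1+s[0]*d1;b=o2+s[1]*d2
    return (a+b)/2,np.linalg.norm(a-b)
def mask(c,lo,hi,roi):
    h=cv2.cvtColor(c["frame"],cv2.COLOR_RGB2HSV);m=cv2.inRange(h,lo,hi);k=np.zeros_like(m);x0,y0,x1,y1=roi;k[y0:y1,x0:x1]=255
    return m&k
def big(m):
    return max(cv2.findContours(m,cv2.RETR_EXTERNAL,cv2.CHAIN_APPROX_NONE)[0],key=cv2.contourArea)
def cen(k):
    M=cv2.moments(k);return np.array([M["m10"],M["m01"]])/M["m00"]
def quad(k):
    # side lines fitted to contour points -> 4 corners
    b=cv2.boxPoints(cv2.minAreaRect(k));P=k[:,0].astype(float);L=[]
    for i in range(4):
        a,e=b[i],b[(i+1)%4];t=(e-a)/np.linalg.norm(e-a);n=np.array([-t[1],t[0]])
        s=(P-a)@t/np.linalg.norm(e-a);q=P[(abs((P-a)@n)<4)&(s>.15)&(s<.85)]
        vx,vy,x,y=cv2.fitLine(q.astype(np.float32),cv2.DIST_HUBER,0,.01,.01).ravel();L.append(np.cross([x,y,1],[x+vx,y+vy,1]))
    o=[np.cross(L[i-1],L[i]) for i in range(4)];return np.array([v[:2]/v[2] for v in o])
E
python3 - <<'E'
from h import *
np.set_printoptions(precision=4,suppress=True)
S=dict(np.load("scene0.npz"));T=dict(np.load("top0.npz"))
rs=(290,140,440,280);rt=(175,190,330,300)
for nm,lo,hi in(("copper",(3,120,40),(14,255,255)),("red",(0,180,60),(3,255,255)),("black",(0,0,0),(180,255,38))):
    ks=big(mask(S,lo,hi,rs));kt=big(mask(T,lo,hi,rt))
    print(nm,cv2.contourArea(ks),cv2.contourArea(kt),cen(ks),cen(kt),tri(S,cen(ks),T,cen(kt)), cv2.boundingRect(ks),cv2.boundingRect(kt))
    if nm=="copper": print(quad(ks),quad(kt))
ks=big(mask(S,(20,150,80),(35,255,255),(200,320,270,380)));kt=big(mask(T,(20,150,80),(35,255,255),(400,220,470,280)))
print("ticket",cen(ks),cen(kt),tri(S,cen(ks),T,cen(kt)),quad(ks),quad(kt))
a=cv2.resize(S["frame"][140:290,290:440],None,fx=4,fy=4,interpolation=2)[:600,:400]
F=np.vstack([cv2.resize(S["frame"][145:285,290:440],(400,373)),cv2.resize(S["frame"][280:420,145:305],(400,227))])
b=np.vstack([cv2.resize(T["frame"][190:300,175:330],(400,284)),cv2.resize(T["frame"][210:295,360:515],(400,219))])
b=cv2.copyMakeBorder(b,0,600-b.shape[0],0,0,cv2.BORDER_CONSTANT)
cv2.imwrite("pics/crop1.png",np.hstack([F,b])[:,:,::-1])
E
```

```text
copper 932.0 1051.5 [335.9574 230.0088] [286.1572 254.3531] (array([0.5474, 0.1906, 0.0871]), np.float64(0.003326804116048252)) (313, 208, 50, 46) (261, 234, 49, 40)
[[312.6502 236.2981]
 [346.5197 207.2714]
 [359.3326 223.6294]
 [325.1254 252.751 ]] [[261.3684 258.8961]
 [273.4687 235.6818]
 [309.7307 249.8436]
 [301.8572 273.399 ]]
red 261.0 419.0 [387.3883 181.1054] [219.0088 228.7411] (array([0.5913, 0.32  , 0.1834]), np.float64(0.00023770596961718773)) (376, 169, 25, 26) (207, 214, 25, 31)
black 100.5 152.5 [354.1476 198.7877] [262.3956 244.0689] (array([0.5611, 0.2331, 0.1732]), np.float64(0.003526955217167631)) (348, 193, 13, 13) (255, 234, 15, 25)
ticket [229.8004 348.4172] [433.0445 252.031 ] (array([ 0.5519, -0.1628,  0.0174]), np.float64(0.007582623975105178)) [[214.2065 350.2066]
 [232.2845 334.0562]
 [245.9773 346.4895]
 [226.7846 362.7844]] [[422.     237.421 ]
 [444.     239.4851]
 [444.     266.5088]
 [422.     264.4589]]
```

View pics/crop1.png

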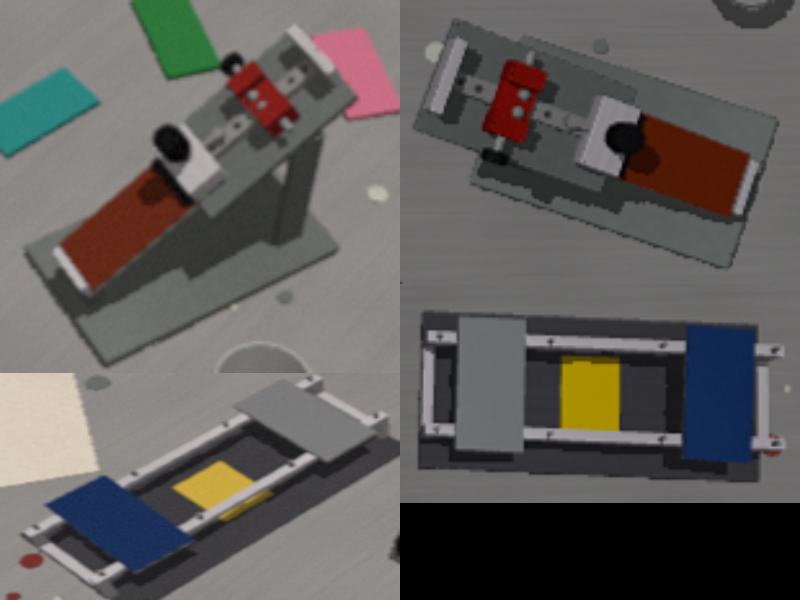

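The crop confirms the copper board clamped on the stand: knob at the top-view pixel (262,243), red catch farther up the rail. The free bay is the middle one over the ticket.

Run:
```python
from h import *
np.set_printoptions(precision=4,suppress=True)
S=dict(np.load("scene0.npz"));T=dict(np.load("top0.npz"))
n=np.linalg.norm
for nm,s,t in(("upN",(346.5,207.3),(261.4,258.9)),("upF",(359.3,223.6),(273.5,235.7)),("loF",(325.1,252.75),(309.7,249.8)),("loN",(312.65,236.3),(301.9,273.4))):
    print(nm,tri(S,s,T,t))
# base corners at z=.01
B=[plane(T,p,.01) for p in((321.1,235.7),(302.9,293.4),(202.9,260.9))]
print("base",B,n(B[0]-B[1]),n(B[1]-B[2]),"yaw",np.degrees(np.arctan2(*(B[2]-B[1])[1::-1])),np.degrees(np.arctan2(*(B[0]-B[1])[1::-1])),"centre",(B[0]+B[2])/2)
# copper side edges in top view
q=np.array([[261.4,258.9],[273.5,235.7],[309.7,249.8],[301.9,273.4]])
# knob: dark pixels
for c,r in((S,(340,185,366,212)),(T,(250,230,276,256))):
    h=cv2.cvtColor(c["frame"],cv2.COLOR_RGB2HSV)[r[1]:r[3],r[0]:r[2],2]; print(h[::2,::1])
# rack: rails bright
for c,r in((T,(360,210,515,295)),(S,(145,280,305,420))):
    m=mask(c,(0,0,150),(180,40,255),r);
    for k in cv2.findContours(m,cv2.RETR_EXTERNAL,cv2.CHAIN_APPROX_SIMPLE)[0]:
        if cv2.contourArea(k)>15: print("rail",cv2.contourArea(k),cv2.boundingRect(k),cv2.boxPoints(cv2.minAreaRect(k)).round(1).tolist())
for nm,c,r,lo,hi in(("blueT",T,(460,215,515,290),(110,120,30),(130,255,255)),("blueS",S,(145,330,230,420),(105,120,30),(130,255,255))):
    print(nm,quad(big(mask(c,lo,hi,r))))
```

```text
upN (array([0.5353, 0.243 , 0.114 ]), np.float64(0.0032725821746281626))
upF (array([0.5884, 0.2184, 0.1185]), np.float64(0.010155807747262425))
loF (array([0.5596, 0.1377, 0.0619]), np.float64(0.0028033144588272664))
loN (array([0.5051, 0.1562, 0.0598]), np.float64(0.002550317433501852))
base [array([0.5986, 0.1098, 0.01  ]), array([0.4586, 0.1553, 0.01  ]), array([0.5399, 0.399 , 0.01  ])] 0.14714391069685195 0.25682423323976 yaw 71.54728380940203 -18.02409483673268 centre [0.5692 0.2544 0.01  ]
[[142 143 145 143 142 141 142 141 147 142 143 143 143 144 143 144 143 143
  141 143 146 144 142 141 128 112]
 [144 143 140 140 140 142 144 142 141 143 144 143 143 143 142 143 144 143
  144 146 143 129 112 104 102  99]
 [139 138 142 143 142 142 140 142 143 143 144 144 144 145 141 144 143 143
  143 136 112 102 103 100  99 100]
 [139 144 139 140 140 141 139 142 141 140 129 113 101 100 117 134 141 145
  152 133 104  99 101 100 104  99]
 [141 140 140 139 142 143 142 137 116  75  41  25  18  16  29  33  63 126
  169 178 159 122 102 101 102 100]
 [140 142 139 142 141 142 139 105  45  17  15  15  2
[... 4050 characters left out ...]
, 11, 8) [[262.29998779296875, 286.1000061035156], [270.8999938964844, 279.29998779296875], [273.6000061035156, 282.70001220703125], [265.0, 289.6000061035156]]
rail 2264.0 (145, 280, 41, 71) [[145.0, 280.0], [185.0, 280.0], [185.0, 350.0], [145.0, 350.0]]Traceback (most recent call last):
  File "<stdin>", line 21, in <module>
  File "h.py", line 29, in quad
    vx,vy,x,y=cv2.fitLine(q.astype(np.float32),cv2.DIST_HUBER,0,.01,.01).ravel();L.append(np.cross([x,y,1],[x+vx,y+vy,1]))
              ~~~~~~~~~~~^^^^^^^^^^^^^^^^^^^^^^^^^^^^^^^^^^^^^^^^^^^^^^^
cv2.error: OpenCV(4.12.0) /io/opencv/modules/imgproc/src/linefit.cpp:50: error: (-215:Assertion failed) count > 0 in function 'fitLine2D_wods'
```

Run:
```python
from h import *
np.set_printoptions(precision=4,suppress=True)
S=dict(np.load("scene0.npz"));T=dict(np.load("top0.npz"))
print("knob",tri(S,(354.2,198.8),T,(261.7,243.3)))
for c,L in((T,(((419,231.65),(469,233.75)),((418,267.6),(460,269.5)))),(S,(((217.7,375.8),(269.1,330.1)),((192,347.8),(242.6,305.6))))):
    for a,b in L:
        A,B=plane(c,a,.06),plane(c,b,.06);print("rail",A,B,"yaw",np.degrees(np.arctan2(-(B-A)[0],(B-A)[1]))if c is S else np.degrees(np.arctan2((B-A)[0],-(B-A)[1])))
def sub(c,lo,hi,r):
    k=big(mask(c,lo,hi,r));return cv2.boxPoints(cv2.minAreaRect(k)),cen(k),cv2.contourArea(k)
bt=sub(T,(105,120,30),(130,255,255),(465,215,515,290));bs=sub(S,(105,120,30),(130,255,255),(150,330,230,420))
print("blue",bt,bs,tri(S,bs[1],T,bt[1]))
gm=mask(T,(0,0,100),(180,40,145),(378,215,412,282));k=big(gm);print("grey",cv2.boxPoints(cv2.minAreaRect(k)),cen(k),plane(T,cen(k),.066))
print("bluep",plane(T,bt[1],.066))
print("ticket",[plane(T,p,.005) for p in((422,252),(444,252))])
# pins/rail ends: profile of rail along column
```

```text
knob (array([0.5619, 0.2337, 0.1735]), np.float64(0.0015028217167652263))
rail [ 0.5984 -0.1185  0.06  ] [ 0.5921 -0.2343  0.06  ] yaw -3.1317316382502356
rail [ 0.5146 -0.1128  0.06  ] [ 0.5092 -0.2092  0.06  ] yaw -3.2376121939907097
rail [ 0.5922 -0.2336  0.06  ] [ 0.5997 -0.0922  0.06  ] yaw -3.0469678703281406
rail [ 0.5072 -0.2266  0.06  ] [ 0.5149 -0.0872  0.06  ] yaw -3.1691346854242184
blue (array([[469.4561, 278.4768],
       [470.6263, 225.8139],
       [497.1244, 226.4028],
       [495.9541, 279.0656]], dtype=float32), array([483.2276, 252.3975]), 1298.5) (array([[162.4706, 361.8824],
       [186.8471, 340.9883],
       [222.0706, 382.0824],
       [197.6941, 402.9765]], dtype=float32), array([192.4969, 372.3338]), 1577.5) (array([ 0.5487, -0.263 ,  0.0624]), np.float64(0.0022842508718411625))
grey [[378. 223.]
 [409. 223.]
 [409. 274.]
 [378. 274.]] [394.8318 248.6292] [ 0.5586 -0.0599  0.066 ]
bluep [ 0.5475 -0.2625  0.066 ]
ticket [array([ 0.5561, -0.1363,  0.005 ]), array([ 0.5555, -0.1899,  0.005 ])]
```

```bash
cat >> h.py <<'E'
from scipy.spatial.transform import Rotation as Ro
np.set_printoptions(precision=4,suppress=True)
A=np.radians(71.5);xs=np.array([np.cos(A),np.sin(A),0]);z=np.array([0,0,1.])
ys=np.cross(z,xs);u=.866*xs+.5*z;n=-.5*xs+.866*z
O=np.array([.5692,.2556,0]);LED=O-.115*xs+.055*z
RT=np.c_[u,-ys,-n]            # tool axes on the stand
yr=np.radians(-3.05);xr=np.array([np.cos(yr),np.sin(yr),0]);RR=np.c_[xr,np.cross(-z,xr),-z]  # tool axes over the rack
def st(uu,nn,l=0): return LED+uu*u+nn*n+l*ys
def go(p,R):
    o=ctrl.get_obs();q=o["eef_rot"];C=Ro.from_quat([q[1],q[2],q[3],q[0]])
    print("shift/100mm",(p-o["eef_pos"])*10,"turn/pi",(Ro.from_matrix(R)*C.inv()).as_rotvec()/np.pi,"t",round(o["time_s"],2))
def un(p=None):
    o=ctrl.get_obs();d=o["eef_pos"]-LED;f=o["wrist_force"]
    print("u,l,n mm",d@u*1e3,d@ys*1e3,d@n*1e3,"F u,l,n",f@u,f@ys,f@n,"t",round(o["time_s"],2),"open",o["opening"],"q",o["q"])
E
python3 - <<'E'
from h import *
go(st(.102,.14),RT); go(st(.102,.04),RT); print(u,n,ys)
E
```

```text
shift/100mm [ 3.8219 -3.889  -0.0322] turn/pi [ 0.1646  0.0863 -0.5022] t 0.1
shift/100mm [ 3.9805 -3.4148 -0.8982] turn/pi [ 0.1646  0.0863 -0.5022] t 0.1
[0.2748 0.8212 0.5   ] [-0.1587 -0.4742  0.866 ] [-0.9483  0.3173  0.    ]
```

{"name": "servo_tool", "arguments": {"steps": [{"dx":0.2,"dy":-0.2,"dz":0.2,"wx":0.011,"wy":0.006,"wz":-0.033},{"dx":0.4,"dy":-0.4,"dz":0.45,"wx":0.022,"wy":0.012,"wz":-0.067},{"dx":0.6,"dy":-0.6,"dz":0.7,"wx":0.033,"wy":0.017,"wz":-0.1},{"dx":0.8,"dy":-0.8,"dz":0.9,"wx":0.044,"wy":0.023,"wz":-0.134},{"dx":0.95,"dy":-0.97,"dz":0.9,"wx":0.055,"wy":0.029,"wz":-0.167}], "jaw": 0}}

```text
time_s: 0.52
eef_pos: [0.2541, 0.4565, 0.326]
eef_rot: [-0.055, 0.391, 0.915, 0.082]
wrist_force: [0.7, 0.0, 1.8]
opening: 0.297
grasp_force: 0.0
```

{"name": "servo_tool", "arguments": {"steps": [{"dx":0.2,"dy":-0.2,"wx":0.011,"wy":0.006,"wz":-0.033},{"dx":0.4,"dy":-0.4,"wx":0.022,"wy":0.012,"wz":-0.067},{"dx":0.6,"dy":-0.6,"wx":0.033,"wy":0.017,"wz":-0.1},{"dx":0.8,"dy":-0.8,"wx":0.044,"wy":0.023,"wz":-0.134},{"dx":0.95,"dy":-0.97,"wx":0.055,"wy":0.029,"wz":-0.167}]}}

```text
$.steps[0]: bad value
```

{"name": "servo_tool", "arguments": {"steps": [{"dx":0.2,"dy":-0.2,"wx":0.011,"wy":0.006,"wz":-0.033},{"dx":0.4,"dy":-0.4,"wx":0.022,"wy":0.012,"wz":-0.067},{"dx":0.6,"dy":-0.6,"wx":0.033,"wy":0.017,"wz":-0.1},{"dx":0.8,"dy":-0.8,"wx":0.044,"wy":0.023,"wz":-0.134},{"dx":0.95,"dy":-0.97,"wx":0.055,"wy":0.029,"wz":-0.167}]}}

```text
$.steps[0]: bad value
```

```bash
python3 -c "
from h import *
go(st(.102,.14),RT); go(st(.102,.04),RT); un()"
```

```text
shift/100mm [ 2.8444 -2.9261 -0.9881] turn/pi [ 0.1085  0.0603 -0.3328] t 0.52
shift/100mm [ 3.0031 -2.4519 -1.8541] turn/pi [ 0.1085  0.0603 -0.3328] t 0.52
u,l,n mm 313.5433357826128 362.5911725951276 131.9443413159432 F u,l,n 1.0973289891466276 -0.6329180532311407 1.4413217134034035 t 0.52 open 0.29656437471705144 q [ 0.7282 -0.1115  1.7305  0.1716  1.4213 -0.0529]
```

{"name": "servo_tool", "arguments": {"steps": [{"dx":0.2,"dy":-0.2,"dz":0,"wx":0.011,"wy":0.006,"wz":-0.033},{"dx":0.4,"dy":-0.4,"dz":0,"wx":0.022,"wy":0.012,"wz":-0.067},{"dx":0.6,"dy":-0.6,"dz":0,"wx":0.033,"wy":0.017,"wz":-0.1},{"dx":0.8,"dy":-0.8,"dz":0,"wx":0.044,"wy":0.023,"wz":-0.134},{"dx":0.95,"dy":-0.97,"dz":0,"wx":0.055,"wy":0.03,"wz":-0.167}]}}

```text
time_s: 0.93
eef_pos: [0.3477, 0.3578, 0.3211]
eef_rot: [-0.11, 0.612, 0.769, 0.151]
wrist_force: [0.9, 0.2, 0.3]
opening: -0.002
grasp_force: 0.0
```

{"name": "servo_tool", "arguments": {"steps": [{"dx":0.2,"dy":-0.2,"dz":0,"wx":0.011,"wy":0.006,"wz":-0.033},{"dx":0.4,"dy":-0.4,"dz":0,"wx":0.022,"wy":0.012,"wz":-0.067},{"dx":0.6,"dy":-0.6,"dz":0,"wx":0.033,"wy":0.017,"wz":-0.1},{"dx":0.8,"dy":-0.8,"dz":0,"wx":0.044,"wy":0.023,"wz":-0.134},{"dx":0.95,"dy":-0.97,"dz":0,"wx":0.054,"wy":0.03,"wz":-0.166}]}}

```text
time_s: 1.35
eef_pos: [0.4427, 0.2606, 0.321]
eef_rot: [-0.154, 0.784, 0.564, 0.209]
wrist_force: [-0.3, 0.8, -0.1]
opening: -0.004
grasp_force: 0.0
```

```bash
python3 -c "
from h import *
go(st(.102,.14),RT); go(st(.102,.04),RT); un()"
```

```text
shift/100mm [ 0.9587 -0.9667 -0.9372] turn/pi [-0.001  -0.0016 -0.0001] t 1.35
shift/100mm [ 1.1173 -0.4926 -1.8032] turn/pi [-0.001  -0.0016 -0.0001] t 1.35
u,l,n mm 201.90500342274882 121.5862045770255 190.5262176608197 F u,l,n 0.4935840369651039 0.559111236538742 -0.4548410199890774 t 1.35 open -0.003543559045752141 q [-0.0236 -0.2574  1.9357  0.5169  1.3336  0.2095]
```

{"name": "servo_tool", "arguments": {"steps": [{"dx":0.25,"dy":-0.25,"dz":0,"wx":0,"wy":0,"wz":0},{"dx":0.5,"dy":-0.5,"dz":0,"wx":0,"wy":0,"wz":0},{"dx":0.75,"dy":-0.75,"dz":0,"wx":0,"wy":0,"wz":0},{"dx":0.96,"dy":-0.97,"dz":-0.2,"wx":0,"wy":0,"wz":0},{"dx":0.96,"dy":-0.97,"dz":-0.5,"wx":0,"wy":0,"wz":0}]}}

```text
time_s: 1.77
eef_pos: [0.543, 0.1607, 0.2733]
eef_rot: [-0.15, 0.783, 0.565, 0.211]
wrist_force: [-0.5, -0.3, -0.1]
opening: -0.002
grasp_force: 0.0
```

{"name": "servo_tool", "arguments": {"steps": [{"dx":0,"dy":0,"dz":-0.25,"wx":0,"wy":0,"wz":0},{"dx":0,"dy":0,"dz":-0.44,"wx":0,"wy":0,"wz":0},{"dx":0.05,"dy":0.16,"dz":-0.73,"wx":0,"wy":0,"wz":0},{"dx":0.11,"dy":0.32,"dz":-1,"wx":0,"wy":0,"wz":0},{"dx":0.11,"dy":0.32,"dz":-1,"wx":0,"wy":0,"wz":0}]}}

```text
time_s: 2.18
eef_pos: [0.5448, 0.1991, 0.1651]
eef_rot: [-0.157, 0.783, 0.566, 0.205]
wrist_force: [-1.2, 0.2, -0.0]
opening: 0.001
grasp_force: 0.0
```

```bash
python3 -c "
from h import *
go(st(.102,.04),RT); un()
S=cam('scene');T=cam('top')
cv2.imwrite('pics/c2.png',np.hstack([cv2.resize(S['frame'][130:280,290:440],(400,400)),cv2.resize(T['frame'][180:330,180:330],(400,400))])[:,:,::-1])"
```

```text
shift/100mm [ 0.0955  0.1227 -0.245 ] turn/pi [-0.0009 -0.0045 -0.0026] t 2.18
u,l,n mm 101.54465724252057 5.159755288730611 68.54738925951449 F u,l,n -0.20834263128111785 1.2251329881256698 0.07434441812109543 t 2.18 open 0.0005582197763503309 q [-0.1438  0.148   1.8833  0.5853  1.1037 -0.0933]
```

View pics/c2.png

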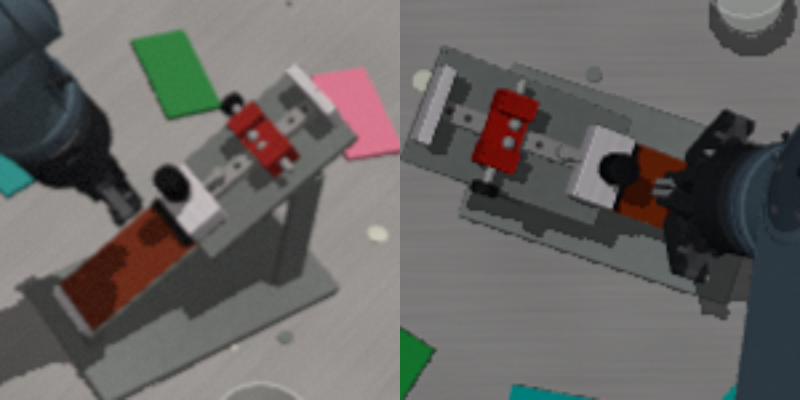

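The closed fingers hang just down-slope of the knob: tip at about (130,205) in the left crop, knob at (172,183), with a clear gap. Next I go down beside it, then push up the slope.

{"name": "servo_tool", "arguments": {"steps": [{"dx":0.05,"dy":0.06,"dz":-0.12,"wx":0,"wy":-0.004,"wz":-0.002},{"dx":0.095,"dy":0.12,"dz":-0.24,"wx":0,"wy":-0.004,"wz":-0.002},{"dx":0.095,"dy":0.12,"dz":-0.24,"wx":0,"wy":-0.004,"wz":-0.002},{"dx":0.11,"dy":0.16,"dz":-0.22,"wx":0,"wy":-0.004,"wz":-0.002},{"dx":0.11,"dy":0.16,"dz":-0.22,"wx":0,"wy":-0.004,"wz":-0.002}]}}

```text
time_s: 2.7
eef_pos: [0.5608, 0.2132, 0.1515]
eef_rot: [-0.149, 0.782, 0.565, 0.215]
wrist_force: [-0.2, 0.1, 0.8]
opening: 0.003
grasp_force: 0.0
```

```bash
python3 -c "
from h import *
un()"
```

```text
u,l,n mm 110.739847968646 -5.475325136663427 47.5305396254176 F u,l,n 0.4292979393853491 0.19825443420256098 0.6281893457518982 t 2.7 open 0.002943756052736944 q [-0.112   0.1899  1.8691  0.6063  1.0403 -0.0951]
```

{"name": "servo_tool", "arguments": {"steps": [{"dx":-0.02,"dy":0.03,"dz":-0.02,"wx":0,"wy":0,"wz":0},{"dx":-0.03,"dy":0.06,"dz":-0.02,"wx":0,"wy":0,"wz":0},{"dx":-0.02,"dy":0.1,"dz":0,"wx":0,"wy":0,"wz":0},{"dx":-0.01,"dy":0.13,"dz":0.02,"wx":0,"wy":0,"wz":0},{"dx":0,"dy":0.16,"dz":0.04,"wx":0,"wy":0,"wz":0}]}}

```text
time_s: 3.12
eef_pos: [0.5593, 0.2294, 0.1532]
eef_rot: [-0.149, 0.783, 0.565, 0.213]
wrist_force: [-0.6, -2.5, -2.5]
opening: 0.0
grasp_force: 1.5
```

```bash
python3 -c "
from h import *
un()"
```

```text
u,l,n mm 124.43695130184906 1.0965004017192521 41.56894867825621 F u,l,n -3.4844592159489887 -0.2590831073579835 -0.9125595827308227 t 3.12 open 0.0002981296621441163 q [-0.0794  0.1906  1.8636  0.6034  1.0308 -0.062 ]
```

{"name": "servo_tool", "arguments": {"steps": [{"dx":0.007,"dy":0.02,"dz":0.012,"wx":0,"wy":0,"wz":0},{"dx":0.014,"dy":0.04,"dz":0.024,"wx":0,"wy":0,"wz":0},{"dx":0.02,"dy":0.06,"dz":0.036,"wx":0,"wy":0,"wz":0},{"dx":0.027,"dy":0.08,"dz":0.05,"wx":0,"wy":0,"wz":0},{"dx":0.033,"dy":0.1,"dz":0.06,"wx":0,"wy":0,"wz":0}]}}

```text
time_s: 3.53
eef_pos: [0.5628, 0.2395, 0.1593]
eef_rot: [-0.15, 0.783, 0.565, 0.214]
wrist_force: [-2.1, -2.9, 0.3]
opening: -0.001
grasp_force: 1.5
```

```bash
python3 -c "
from h import *
un()"
```

```text
u,l,n mm 136.73509081680191 0.9603347441464203 41.454160762608495 F u,l,n -2.8026742409176473 1.0228604619214554 1.9706589651457447 t 3.53 open -0.0006954072603799099 q [-0.0591  0.1919  1.8477  0.5997  1.0324 -0.0354]
```

{"name": "servo_tool", "arguments": {"steps": [{"dx":0.005,"dy":0.013,"dz":0.008,"wx":0,"wy":0,"wz":0},{"dx":0.009,"dy":0.026,"dz":0.016,"wx":0,"wy":0,"wz":0},{"dx":0.013,"dy":0.039,"dz":0.024,"wx":0,"wy":0,"wz":0},{"dx":0.018,"dy":0.052,"dz":0.032,"wx":0,"wy":0,"wz":0},{"dx":0.022,"dy":0.066,"dz":0.04,"wx":0,"wy":0,"wz":0}]}}

```text
time_s: 3.95
eef_pos: [0.5651, 0.246, 0.1633]
eef_rot: [-0.149, 0.783, 0.565, 0.214]
wrist_force: [-2.9, -2.0, -2.5]
opening: -0.001
grasp_force: 1.5
```

```bash
python3 -c "
from h import *
un()"
```

```text
u,l,n mm 144.7096442503248 0.8812673315954122 41.48960004388828 F u,l,n -3.7396460498107715 2.1153722267520756 -0.7772431010390489 t 3.95 open -0.0007441800666278589 q [-0.0461  0.1929  1.8371  0.5967  1.0336 -0.0178]
```

Still only the sliding load (about 3 N). Smaller steps now.

{"name": "servo_tool", "arguments": {"steps": [{"dx":0.003,"dy":0.008,"dz":0.005,"wx":0,"wy":0,"wz":0},{"dx":0.005,"dy":0.016,"dz":0.01,"wx":0,"wy":0,"wz":0},{"dx":0.008,"dy":0.024,"dz":0.015,"wx":0,"wy":0,"wz":0},{"dx":0.011,"dy":0.032,"dz":0.02,"wx":0,"wy":0,"wz":0},{"dx":0.014,"dy":0.041,"dz":0.025,"wx":0,"wy":0,"wz":0}]}}

```text
time_s: 4.37
eef_pos: [0.5664, 0.25, 0.1658]
eef_rot: [-0.149, 0.783, 0.565, 0.214]
wrist_force: [-2.4, -2.1, -1.2]
opening: 0.001
grasp_force: 1.5
```

```bash
python3 -c "
from h import *
un()"
```

```text
u,l,n mm 149.6396736400095 0.8711204888816724 41.491386216503855 F u,l,n -2.9839691652041562 1.5730962255776602 0.30727516961675255 t 4.37 open 0.0012211319535242445 q [-0.038   0.1937  1.8303  0.5947  1.0345 -0.0069]
```

{"name": "servo_tool", "arguments": {"steps": [{"dx":0.003,"dy":0.008,"dz":0.005,"wx":0,"wy":0,"wz":0},{"dx":0.005,"dy":0.016,"dz":0.01,"wx":0,"wy":0,"wz":0},{"dx":0.008,"dy":0.024,"dz":0.015,"wx":0,"wy":0,"wz":0},{"dx":0.011,"dy":0.032,"dz":0.02,"wx":0,"wy":0,"wz":0},{"dx":0.014,"dy":0.041,"dz":0.025,"wx":0,"wy":0,"wz":0}]}}

```text
time_s: 4.78
eef_pos: [0.5674, 0.2528, 0.1674]
eef_rot: [-0.149, 0.783, 0.565, 0.213]
wrist_force: [-5.0, -10.7, -1.5]
opening: -0.002
grasp_force: 5.4
```

```bash
python3 -c "
from h import *
un()"
```

```text
u,l,n mm 152.99884881851773 0.8533001103173159 41.43224686955812 F u,l,n -10.853414033311786 1.347457445622527 4.578589487236407 t 4.78 open -0.0024289203809441796 q [-0.031   0.1947  1.8242  0.5895  1.0356  0.0041]
```

{"name": "servo_tool", "arguments": {"steps": [{"dx":0.001,"dy":0.003,"dz":0.002,"wx":0,"wy":0,"wz":0},{"dx":0.002,"dy":0.006,"dz":0.004,"wx":0,"wy":0,"wz":0},{"dx":0.003,"dy":0.009,"dz":0.006,"wx":0,"wy":0,"wz":0},{"dx":0.004,"dy":0.012,"dz":0.0075,"wx":0,"wy":0,"wz":0},{"dx":0.004,"dy":0.012,"dz":0.0075,"wx":0,"wy":0,"wz":0}]}}

```text
time_s: 5.2
eef_pos: [0.5679, 0.2543, 0.1683]
eef_rot: [-0.149, 0.783, 0.565, 0.213]
wrist_force: [-4.0, -7.0, -2.5]
opening: 0.002
grasp_force: 4.1
```

```bash
python3 -c "
from h import *
un()"
```

```text
u,l,n mm 154.76959311664993 0.8450889331811898 41.478930117367526 F u,l,n -8.135161368232835 1.5595214552324987 1.8141804880753833 t 5.2 open 0.0020480420495243633 q [-0.0286  0.1949  1.8221  0.5898  1.0359  0.0072]
```

{"name": "servo_tool", "arguments": {"steps": [{"dx":0.002,"dy":0.005,"dz":0.003,"wx":0,"wy":0,"wz":0},{"dx":0.003,"dy":0.01,"dz":0.006,"wx":0,"wy":0,"wz":0},{"dx":0.005,"dy":0.015,"dz":0.009,"wx":0,"wy":0,"wz":0},{"dx":0.007,"dy":0.02,"dz":0.012,"wx":0,"wy":0,"wz":0},{"dx":0.008,"dy":0.025,"dz":0.015,"wx":0,"wy":0,"wz":0}]}}

```text
time_s: 5.62
eef_pos: [0.5688, 0.2571, 0.17]
eef_rot: [-0.149, 0.783, 0.565, 0.213]
wrist_force: [-3.0, -5.3, -1.9]
opening: -0.002
grasp_force: 3.2
```

```bash
python3 -c "
from h import *
un()"
```

```text
u,l,n mm 158.1984013726231 0.8214054340409123 41.491609450568916 F u,l,n -6.1456566751798745 1.111234632391122 1.3376153537990982 t 5.62 open -0.0022273456426350462 q [-0.0234  0.1955  1.8176  0.5892  1.0364  0.0139]
```

{"name": "servo_tool", "arguments": {"steps": [{"dx":0.002,"dy":0.005,"dz":0.003,"wx":0,"wy":0,"wz":0},{"dx":0.003,"dy":0.01,"dz":0.006,"wx":0,"wy":0,"wz":0},{"dx":0.005,"dy":0.015,"dz":0.009,"wx":0,"wy":0,"wz":0},{"dx":0.007,"dy":0.02,"dz":0.012,"wx":0,"wy":0,"wz":0},{"dx":0.008,"dy":0.025,"dz":0.015,"wx":0,"wy":0,"wz":0}]}}

```text
time_s: 6.03
eef_pos: [0.5699, 0.2603, 0.1721]
eef_rot: [-0.149, 0.783, 0.565, 0.214]
wrist_force: [-1.3, -2.4, -2.4]
opening: -0.001
grasp_force: 1.8
```

```bash
python3 -c "
from h import *
un()"
```

```text
u,l,n mm 162.2057662387083 0.7907166206274744 41.52428279824673 F u,l,n -3.534297053771373 0.48860586322683275 -0.7745509369902848 t 6.03 open -0.0010727941355126098 q [-0.0178  0.196   1.8129  0.5895  1.0366  0.0205]
```

{"name": "servo_tool", "arguments": {"steps": [{"dx":0.002,"dy":0.005,"dz":0.003,"wx":0,"wy":0,"wz":0},{"dx":0.003,"dy":0.01,"dz":0.006,"wx":0,"wy":0,"wz":0},{"dx":0.005,"dy":0.015,"dz":0.009,"wx":0,"wy":0,"wz":0},{"dx":0.007,"dy":0.02,"dz":0.012,"wx":0,"wy":0,"wz":0},{"dx":0.007,"dy":0.02,"dz":0.012,"wx":0,"wy":0,"wz":0}]}}

```text
time_s: 6.45
eef_pos: [0.5707, 0.2626, 0.1735]
eef_rot: [-0.149, 0.783, 0.565, 0.214]
wrist_force: [-0.9, -0.0, -2.3]
opening: -0.001
grasp_force: 1.0
```

```bash
python3 -c "
from h import *
un()"
```

```text
u,l,n mm 164.96238442552243 0.8023254505001463 41.5370573819324 F u,l,n -1.4203157915199138 0.8827869694500536 -1.8639754122037686 t 6.45 open -0.0005600554868680046 q [-0.0135  0.1965  1.8091  0.5888  1.0372  0.0257]
```

{"name": "servo_tool", "arguments": {"steps": [{"dx":0.001,"dy":0.004,"dz":0.002,"wx":0,"wy":0,"wz":0},{"dx":0.003,"dy":0.008,"dz":0.005,"wx":0,"wy":0,"wz":0},{"dx":0.004,"dy":0.012,"dz":0.007,"wx":0,"wy":0,"wz":0},{"dx":0.005,"dy":0.016,"dz":0.01,"wx":0,"wy":0,"wz":0},{"dx":0.005,"dy":0.016,"dz":0.01,"wx":0,"wy":0,"wz":0}]}}

```text
time_s: 6.87
eef_pos: [0.5708, 0.2629, 0.1736]
eef_rot: [-0.149, 0.783, 0.565, 0.213]
wrist_force: [-2.9, -7.8, -2.2]
opening: -0.002
grasp_force: 4.1
```

```bash
python3 -c "
from h import *
un()"
```

```text
u,l,n mm 165.27494044354742 0.8216555490217289 41.47122018970719 F u,l,n -8.349461647964887 0.24651177766030988 2.2525418620238082 t 6.87 open -0.0017352262258427998 q [-0.0117  0.197   1.8073  0.5854  1.0377  0.03  ]
```

Solid face met. One more 1.5 mm should bring it to about 15 N, then I back off.

{"name": "servo_tool", "arguments": {"steps": [{"dx":0.001,"dy":0.004,"dz":0.002,"wx":0,"wy":0,"wz":0},{"dx":0.003,"dy":0.008,"dz":0.005,"wx":0,"wy":0,"wz":0},{"dx":0.004,"dy":0.012,"dz":0.0075,"wx":0,"wy":0,"wz":0},{"dx":0.004,"dy":0.012,"dz":0.0075,"wx":0,"wy":0,"wz":0},{"dx":0.004,"dy":0.012,"dz":0.0075,"wx":0,"wy":0,"wz":0}]}}

```text
time_s: 7.28
eef_pos: [0.5708, 0.2629, 0.1736]
eef_rot: [-0.148, 0.783, 0.565, 0.212]
wrist_force: [-5.6, -12.3, -3.3]
opening: 0.002
grasp_force: 6.8
```

```bash
python3 -c "
from h import *
un()"
```

```text
u,l,n mm 165.33448338103986 0.7938172081732877 41.46956229646959 F u,l,n -13.250424331186275 1.3775443754949979 3.8361239032556282 t 7.28 open 0.0019290573320630434 q [-0.0106  0.1974  1.806   0.5826  1.0383  0.0331]
```

{"name": "servo_tool", "arguments": {"steps": [{"dx":-0.02,"dy":-0.06,"dz":-0.036,"wx":0,"wy":0,"wz":0},{"dx":-0.04,"dy":-0.12,"dz":-0.073,"wx":0,"wy":0,"wz":0},{"dx":-0.06,"dy":-0.18,"dz":-0.11,"wx":0,"wy":0,"wz":0},{"dx":-0.083,"dy":-0.246,"dz":-0.15,"wx":0,"wy":0,"wz":0},{"dx":-0.083,"dy":-0.246,"dz":-0.15,"wx":0,"wy":0,"wz":0}]}}

```text
time_s: 7.7
eef_pos: [0.5626, 0.2396, 0.1591]
eef_rot: [-0.15, 0.783, 0.565, 0.213]
wrist_force: [-0.2, -0.6, -1.0]
opening: 0.001
grasp_force: 0.0
```

```bash
python3 -c "
from h import *
un()
S=cam('scene');T=cam('top')
cv2.imwrite('pics/c3.png',np.hstack([cv2.resize(S['frame'][130:280,290:440],(400,400)),cv2.resize(T['frame'][180:330,180:330],(400,400))])[:,:,::-1])"
```

```text
u,l,n mm 136.65114532948473 1.173735706637346 41.31173348743203 F u,l,n -1.003766429560046 0.04388404297253263 -0.5202545065849694 t 7.7 open 0.001254054095976281 q [-0.0589  0.1919  1.8481  0.5996  1.0322 -0.0341]
```

View pics/c3.png

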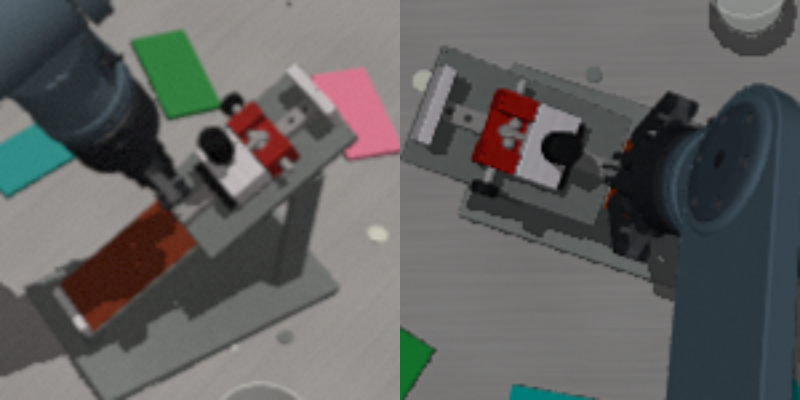

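The clamp stays up against the red catch (knob at (217,147) in the left crop) with the arm clear, and the whole copper face is now free. Next: rise, open, go over the board centre.

{"name": "servo_tool", "arguments": {"steps": [{"dx":-0.05,"dy":-0.14,"dz":0.26,"wx":0,"wy":0,"wz":0},{"dx":-0.1,"dy":-0.3,"dz":0.16,"wx":0,"wy":0,"wz":0},{"dx":-0.18,"dy":-0.54,"dz":0.02,"wx":0,"wy":0,"wz":0},{"dx":-0.25,"dy":-0.77,"dz":-0.12,"wx":0,"wy":0,"wz":0},{"dx":-0.25,"dy":-0.77,"dz":-0.12,"wx":0,"wy":0,"wz":0}], "jaw": 1}}

```text
time_s: 8.22
eef_pos: [0.5365, 0.1612, 0.1456]
eef_rot: [-0.15, 0.784, 0.564, 0.213]
wrist_force: [-0.6, -0.7, -0.8]
opening: 0.705
grasp_force: 0.0
```

```bash
python3 -c "
from h import *
un();go(st(.06,-.022),RT)
S=cam('scene');T=cam('top')
cv2.imwrite('pics/c4.png',np.hstack([cv2.resize(S['frame'][130:280,290:440],(400,400)),cv2.resize(T['frame'][180:330,200:350],(400,400))])[:,:,::-1])"
```

```text
u,l,n mm 58.387380103888376 1.0336478116226784 70.95513153753845 F u,l,n -1.1463652458455837 0.3297507908228456 -0.29218473667442735 t 8.22 open 0.7049009752752274 q [-0.2255  0.143   1.9376  0.6009  1.0829 -0.1969]
shift/100mm [ 0.1617  0.4507 -0.797 ] turn/pi [-0.0003  0.0017  0.0004] t 8.22
```

View pics/c4.png

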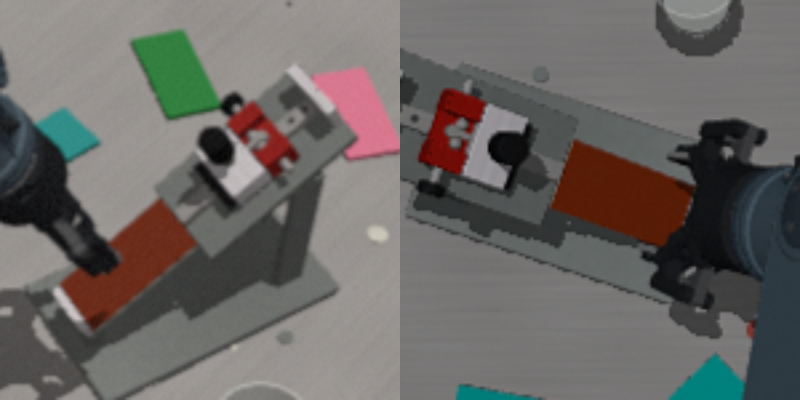

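Open fingers straddle the board (tips at about (680,155) and (665,285) right crop, board midline between them). Descending along −n.

{"name": "servo_tool", "arguments": {"steps": [{"dx":0,"dy":0,"dz":0,"wx":0,"wy":0,"wz":0},{"dx":0.03,"dy":0.1,"dz":-0.17,"wx":0,"wy":0,"wz":0},{"dx":0.07,"dy":0.2,"dz":-0.34,"wx":0,"wy":0,"wz":0},{"dx":0.1,"dy":0.28,"dz":-0.5,"wx":0,"wy":0,"wz":0},{"dx":0.1,"dy":0.28,"dz":-0.5,"wx":0,"wy":0,"wz":0}]}}

```text
time_s: 8.73
eef_pos: [0.5468, 0.1937, 0.096]
eef_rot: [-0.151, 0.782, 0.566, 0.213]
wrist_force: [0.2, -0.1, -0.4]
opening: 0.998
grasp_force: 0.0
```

{"name": "servo_tool", "arguments": {"steps": [{"dx":0.01,"dy":0.04,"dz":-0.07,"wx":0,"wy":0,"wz":0},{"dx":0.03,"dy":0.09,"dz":-0.15,"wx":0,"wy":0,"wz":0},{"dx":0.045,"dy":0.13,"dz":-0.22,"wx":0,"wy":0,"wz":0},{"dx":0.06,"dy":0.17,"dz":-0.3,"wx":0,"wy":0,"wz":0},{"dx":0.06,"dy":0.17,"dz":-0.3,"wx":0,"wy":0,"wz":0}]}}

```text
time_s: 9.15
eef_pos: [0.5535, 0.2091, 0.0666]
eef_rot: [-0.15, 0.783, 0.565, 0.213]
wrist_force: [-0.1, 0.5, -0.2]
opening: 1.0
grasp_force: 0.0
```

```bash
python3 -c "
from h import *
un()"
```

```text
u,l,n mm 62.9069632506966 0.15528799316955405 -22.916048337862037 F u,l,n 0.2900587117830356 0.21391867368798417 -0.3901710169807035 t 9.15 open 0.9995404800915985 q [-0.1217  0.3256  1.9149  0.6773  0.9036 -0.2314]
```

{"name": "servo_tool", "arguments": {"steps": [{"dx":0,"dy":0,"dz":0,"wx":0,"wy":0,"wz":0},{"dx":0,"dy":0,"dz":0,"wx":0,"wy":0,"wz":0},{"dx":0,"dy":0,"dz":0,"wx":0,"wy":0,"wz":0},{"dx":0,"dy":0,"dz":0,"wx":0,"wy":0,"wz":0},{"dx":0,"dy":0,"dz":0,"wx":0,"wy":0,"wz":0}], "jaw": 0}}

```text
time_s: 9.57
eef_pos: [0.5544, 0.2082, 0.0686]
eef_rot: [-0.149, 0.783, 0.565, 0.214]
wrist_force: [-3.3, -3.6, 5.4]
opening: 0.687
grasp_force: 63.8
```

```bash
python3 -c "
from h import *
un()"
```

```text
u,l,n mm 63.373468134254594 -1.0272518294031072 -20.85694327197977 F u,l,n -1.2006502770080894 1.9970903896100884 6.919729559541219 t 9.57 open 0.6869154919366821 q [-0.1235  0.322   1.9145  0.6765  0.9054 -0.231 ]
```

{"name": "servo_tool", "arguments": {"steps": [{"dx":-0.01,"dy":-0.03,"dz":0.05,"wx":0,"wy":0,"wz":0},{"dx":-0.03,"dy":-0.08,"dz":0.14,"wx":0,"wy":0,"wz":0},{"dx":-0.05,"dy":-0.15,"dz":0.28,"wx":0,"wy":0,"wz":0},{"dx":-0.08,"dy":-0.23,"dz":0.42,"wx":0,"wy":0,"wz":0},{"dx":-0.11,"dy":-0.31,"dz":0.57,"wx":0,"wy":0,"wz":0}]}}

```text
time_s: 9.98
eef_pos: [0.5427, 0.1769, 0.1256]
eef_rot: [-0.149, 0.783, 0.565, 0.214]
wrist_force: [1.1, 0.4, 0.2]
opening: 0.684
grasp_force: 65.6
```

```bash
python3 -c "
from h import *
un()
go(np.array([.553,-.163,.2]),RR)
S=cam('scene');T=cam('top')
cv2.imwrite('pics/c5.png',np.hstack([cv2.resize(S['frame'][130:280,290:440],(400,400)),cv2.resize(T['frame'][180:330,200:350],(400,400))])[:,:,::-1])"
```

```text
u,l,n mm 62.93533571753408 0.13378734354123945 45.151330114040896 F u,l,n 0.7297013935611808 -0.8631942038172647 -0.20491612056066127 t 9.98 open 0.684124305179381 q [-0.1908  0.1904  1.9322  0.6197  1.0302 -0.2002]
shift/100mm [ 0.1029 -3.3986  0.7443] turn/pi [-0.0992  0.1503 -0.4048] t 9.98
```

View pics/c5.png

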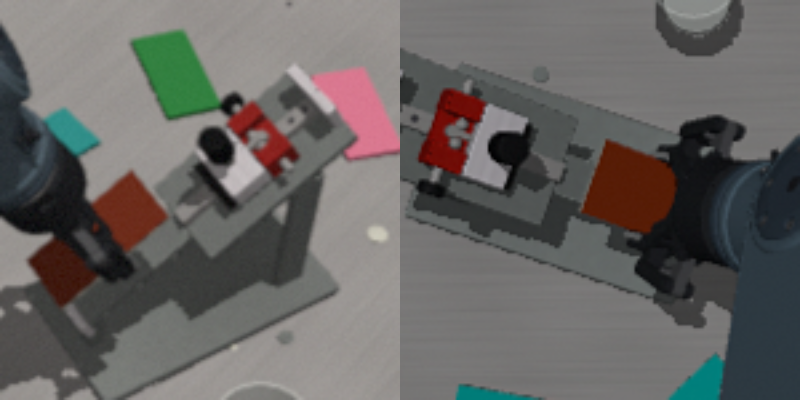

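Board lifted, clamp still home, grip 65 N. Carrying to the rack while levelling and turning.

{"name": "servo_tool", "arguments": {"steps": [{"dx":0,"dy":-0.1,"dz":0.2,"wx":-0.005,"wy":0.008,"wz":-0.02},{"dx":0.01,"dy":-0.25,"dz":0.4,"wx":-0.012,"wy":0.018,"wz":-0.05},{"dx":0.02,"dy":-0.45,"dz":0.6,"wx":-0.019,"wy":0.03,"wz":-0.08},{"dx":0.02,"dy":-0.65,"dz":0.8,"wx":-0.027,"wy":0.042,"wz":-0.11},{"dx":0.03,"dy":-0.85,"dz":0.9,"wx":-0.033,"wy":0.05,"wz":-0.135}]}}

```text
time_s: 10.5
eef_pos: [0.547, 0.0918, 0.2172]
eef_rot: [-0.103, 0.906, 0.383, 0.15]
wrist_force: [0.9, 0.7, -0.3]
opening: 0.685
grasp_force: 65.6
```

{"name": "servo_tool", "arguments": {"steps": [{"dx":0,"dy":-0.17,"dz":0,"wx":-0.007,"wy":0.01,"wz":-0.027},{"dx":0.01,"dy":-0.34,"dz":0,"wx":-0.013,"wy":0.02,"wz":-0.054},{"dx":0.02,"dy":-0.51,"dz":0,"wx":-0.02,"wy":0.03,"wz":-0.081},{"dx":0.02,"dy":-0.68,"dz":0,"wx":-0.027,"wy":0.04,"wz":-0.108},{"dx":0.03,"dy":-0.85,"dz":0,"wx":-0.033,"wy":0.05,"wz":-0.135}]}}

```text
time_s: 10.92
eef_pos: [0.5488, 0.0071, 0.2143]
eef_rot: [-0.053, 0.979, 0.182, 0.076]
wrist_force: [0.6, 0.1, -0.6]
opening: 0.683
grasp_force: 65.6
```

{"name": "servo_tool", "arguments": {"steps": [{"dx":0,"dy":-0.17,"dz":0,"wx":-0.007,"wy":0.01,"wz":-0.027},{"dx":0.01,"dy":-0.34,"dz":0,"wx":-0.013,"wy":0.02,"wz":-0.054},{"dx":0.02,"dy":-0.51,"dz":0,"wx":-0.02,"wy":0.03,"wz":-0.081},{"dx":0.02,"dy":-0.68,"dz":0,"wx":-0.027,"wy":0.04,"wz":-0.108},{"dx":0.03,"dy":-0.85,"dz":0,"wx":-0.033,"wy":0.05,"wz":-0.135}]}}

```text
time_s: 11.33
eef_pos: [0.5519, -0.0778, 0.2141]
eef_rot: [0.0, 1.0, -0.029, -0.0]
wrist_force: [0.2, 0.1, -0.4]
opening: 0.685
grasp_force: 65.6
```

```bash
python3 -c "
from h import *
un()
go(np.array([.553,-.163,0.1])+.0033*xr,RR)"
```

```text
u,l,n mm -99.38494579954921 -89.38375809218445 241.11367578130285 F u,l,n -0.0507217689708864 -0.11795671714818509 -0.399792948765721 t 11.33 open 0.6845079345374492 q [-0.3524  0.1577  1.6694 -0.0011  1.3145  1.276 ]
shift/100mm [ 0.0439 -0.854  -1.1412] turn/pi [ 0.0003 -0.0001  0.0013] t 11.33
```

{"name": "servo_tool", "arguments": {"steps": [{"dx":0.01,"dy":-0.2,"dz":0,"wx":0,"wy":0,"wz":0},{"dx":0.02,"dy":-0.4,"dz":0,"wx":0,"wy":0,"wz":0},{"dx":0.03,"dy":-0.62,"dz":-0.15,"wx":0,"wy":0,"wz":0},{"dx":0.044,"dy":-0.854,"dz":-0.4,"wx":0,"wy":0,"wz":0.001},{"dx":0.044,"dy":-0.854,"dz":-0.6,"wx":0,"wy":0,"wz":0.001}]}}

```text
time_s: 11.75
eef_pos: [0.5569, -0.1665, 0.1535]
eef_rot: [0.001, 1.0, -0.026, 0.001]
wrist_force: [0.3, -0.4, -1.1]
opening: 0.682
grasp_force: 65.6
```

{"name": "servo_tool", "arguments": {"steps": [{"dx":0,"dy":0,"dz":-0.15,"wx":0,"wy":0,"wz":0},{"dx":0,"dy":0,"dz":-0.3,"wx":0,"wy":0,"wz":0},{"dx":0,"dy":0,"dz":-0.45,"wx":0,"wy":0,"wz":0},{"dx":0,"dy":0,"dz":-0.54,"wx":0,"wy":0,"wz":0},{"dx":0,"dy":0,"dz":-0.54,"wx":0,"wy":0,"wz":0}]}}

```text
time_s: 12.17
eef_pos: [0.5548, -0.1618, 0.0979]
eef_rot: [-0.001, 1.0, -0.025, -0.001]
wrist_force: [-0.1, -0.2, -0.8]
opening: 0.683
grasp_force: 65.6
```

```bash
python3 -c "
from h import *
go(np.array([.553,-.163,0.04])+.0033*xr,RR)
S=cam('scene');T=cam('top');np.savez('S6.npz',**S);np.savez('T6.npz',**T)
cv2.imwrite('pics/c6.png',np.hstack([cv2.resize(S['frame'][275:425,145:295],(400,400)),cv2.resize(T['frame'][190:310,375:495],(400,400))])[:,:,::-1])"
```

```text
shift/100mm [ 0.0148 -0.0136 -0.5791] turn/pi [-0.0007 -0.0009 -0.0009] t 12.17
```

View pics/c6.png

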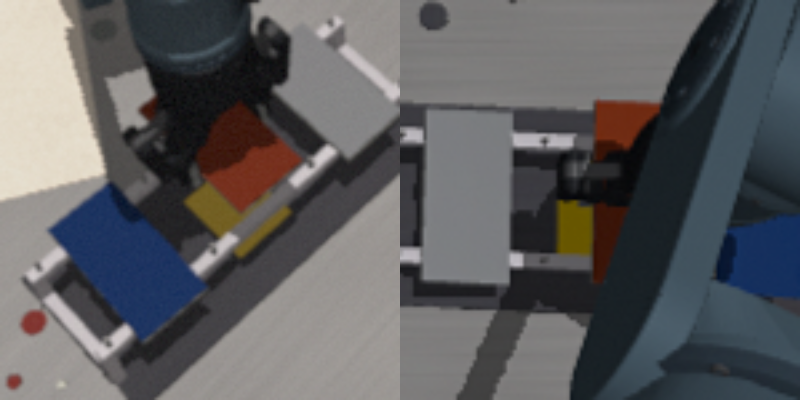

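Board hangs level over the bay. Its top-view ends are at about (433,220) and (433,275). Checking the centring numerically.

```bash
python3 -c "
from h import *
T=dict(np.load('T6.npz'));S=dict(np.load('S6.npz'))
m=mask(T,(3,120,40),(14,255,255),(425,210,460,285));P=cv2.findNonZero(m)[:,0]
r=P[P[:,0]==436][:,1];a,b=r.min()-.5,r.max()+.5;c0=[P[P[:,1]==k][:,0].min()-.5 for k in (224,235,260,270) if (P[:,1]==k).any()]
print(a,b,c0)
A,B=plane(T,(436,a),.125),plane(T,(436,b),.125);print(A,B,np.linalg.norm(A-B),(A+B)/2)
print([plane(T,(c,y),.125) for c,y in zip(c0,(224,235,260,270))])
ms=mask(S,(3,120,40),(14,255,255),(190,300,270,360));k=big(ms);print(cv2.boxPoints(cv2.minAreaRect(k)))
o=ctrl.get_obs();print(o['eef_pos'])"
```

```text
219.5 272.5 [np.float64(433.5), np.float64(432.5), np.float64(432.5), np.float64(432.5)]
[ 0.6153 -0.1419  0.125 ] [ 0.4995 -0.1367  0.125 ] 0.11591942117645378 [ 0.5574 -0.1393  0.125 ]
[array([ 0.6054, -0.136 ,  0.125 ]), array([ 0.5812, -0.1328,  0.125 ]), array([ 0.5266, -0.1304,  0.125 ]), array([ 0.505 , -0.1294,  0.125 ])]
[[212.5 332.5]
 [234.  311. ]
 [257.5 334.5]
 [236.  356. ]]
[ 0.5565 -0.1626  0.1007]
```

{"name": "servo_tool", "arguments": {"steps": [{"dx":-0.01,"dy":0,"dz":-0.12,"wx":0,"wy":0,"wz":0},{"dx":-0.02,"dy":0,"dz":-0.26,"wx":0,"wy":0,"wz":0},{"dx":-0.02,"dy":0,"dz":-0.4,"wx":0,"wy":0,"wz":0},{"dx":-0.02,"dy":0,"dz":-0.52,"wx":0,"wy":0,"wz":0},{"dx":-0.02,"dy":0,"dz":-0.52,"wx":0,"wy":0,"wz":0}]}}

```text
time_s: 12.68
eef_pos: [0.553, -0.1621, 0.0465]
eef_rot: [-0.001, 1.0, -0.025, -0.001]
wrist_force: [-0.7, 0.8, 0.2]
opening: 0.681
grasp_force: 65.6
```

{"name": "servo_tool", "arguments": {"steps": [{"dx":0,"dy":0,"dz":-0.01,"wx":0,"wy":0,"wz":0},{"dx":0,"dy":0,"dz":-0.02,"wx":0,"wy":0,"wz":0},{"dx":0,"dy":0,"dz":-0.03,"wx":0,"wy":0,"wz":0},{"dx":0,"dy":0,"dz":-0.03,"wx":0,"wy":0,"wz":0},{"dx":0,"dy":0,"dz":-0.03,"wx":0,"wy":0,"wz":0}]}}

```text
time_s: 13.1
eef_pos: [0.555, -0.1631, 0.0466]
eef_rot: [0.0, 1.0, -0.025, 0.001]
wrist_force: [-0.3, -0.5, -0.1]
opening: 0.685
grasp_force: 65.6
```

```bash
python3 -c "
from h import *
go(np.array([.553,-.163,0.039])+.001*xr,RR);o=ctrl.get_obs();print(o['wrist_force'],o['torque'],o['eef_pos'])"
```

```text
shift/100mm [-0.0097  0.0007 -0.0759] turn/pi [ 0.0003  0.0008 -0.0008] t 13.1
[-0.2764 -0.4736 -0.1355] [ 0.0255 -0.0076  0.0285] [ 0.555  -0.1631  0.0466]
```

No contact yet. Lowering in about 3 mm steps.

{"name": "servo_tool", "arguments": {"steps": [{"dx":0,"dy":0,"dz":-0.01,"wx":0,"wy":0,"wz":0},{"dx":0,"dy":0,"dz":-0.02,"wx":0,"wy":0,"wz":0},{"dx":0,"dy":0,"dz":-0.03,"wx":0,"wy":0,"wz":0},{"dx":0,"dy":0,"dz":-0.04,"wx":0,"wy":0,"wz":0},{"dx":0,"dy":0,"dz":-0.05,"wx":0,"wy":0,"wz":0}]}}

```text
time_s: 13.52
eef_pos: [0.5545, -0.1629, 0.0408]
eef_rot: [0.0, 1.0, -0.025, 0.001]
wrist_force: [0.0, 0.6, -0.6]
opening: 0.688
grasp_force: 65.6
```

```bash
python3 -c "
from h import *
o=ctrl.get_obs();print(o['wrist_force'],o['torque'],o['eef_pos'])"
```

```text
[ 0.0179  0.5768 -0.6305] [ 0.0201 -0.0408 -0.0212] [ 0.5545 -0.1629  0.0408]
```

{"name": "servo_tool", "arguments": {"steps": [{"dx":0,"dy":0,"dz":-0.003,"wx":0,"wy":0,"wz":0},{"dx":0,"dy":0,"dz":-0.006,"wx":0,"wy":0,"wz":0},{"dx":0,"dy":0,"dz":-0.01,"wx":0,"wy":0,"wz":0},{"dx":0,"dy":0,"dz":-0.015,"wx":0,"wy":0,"wz":0},{"dx":0,"dy":0,"dz":-0.015,"wx":0,"wy":0,"wz":0}]}}

```text
time_s: 13.93
eef_pos: [0.5546, -0.1629, 0.0398]
eef_rot: [0.0, 1.0, -0.025, 0.001]
wrist_force: [-1.3, 0.4, 2.4]
opening: 0.686
grasp_force: 65.8
```

```bash
python3 -c "
from h import *
o=ctrl.get_obs();print(o['wrist_force'],o['torque'],o['eef_pos'])"
```

```text
[-1.2871  0.4149  2.4044] [0.1554 0.1415 0.05  ] [ 0.5546 -0.1629  0.0398]
```

{"name": "servo_tool", "arguments": {"steps": [{"dx":0,"dy":0,"dz":-0.004,"wx":0,"wy":0,"wz":0},{"dx":0,"dy":0,"dz":-0.007,"wx":0,"wy":0,"wz":0},{"dx":0,"dy":0,"dz":-0.01,"wx":0,"wy":0,"wz":0},{"dx":0,"dy":0,"dz":-0.01,"wx":0,"wy":0,"wz":0},{"dx":0,"dy":0,"dz":-0.01,"wx":0,"wy":0,"wz":0}]}}

```text
time_s: 14.35
eef_pos: [0.5546, -0.1629, 0.0396]
eef_rot: [0.0, 1.0, -0.025, 0.001]
wrist_force: [-4.2, 2.0, 9.7]
opening: 0.68
grasp_force: 66.5
```

```bash
python3 -c "
from h import *
o=ctrl.get_obs();print(o['wrist_force'],o['torque'],o['eef_pos'])"
```

```text
[-4.2176  1.9591  9.6814] [0.5335 0.6119 0.0568] [ 0.5546 -0.1629  0.0396]
```

Seated on the rails (about 10 N). Opening.

{"name": "servo_tool", "arguments": {"steps": [{"dx":0,"dy":0,"dz":0,"wx":0,"wy":0,"wz":0},{"dx":0,"dy":0,"dz":0,"wx":0,"wy":0,"wz":0},{"dx":0,"dy":0,"dz":0,"wx":0,"wy":0,"wz":0},{"dx":0,"dy":0,"dz":0,"wx":0,"wy":0,"wz":0},{"dx":0,"dy":0,"dz":0,"wx":0,"wy":0,"wz":0}], "jaw": 0.9}}

```text
time_s: 14.77
eef_pos: [0.5545, -0.1629, 0.0383]
eef_rot: [0.0, 1.0, -0.025, 0.001]
wrist_force: [0.4, 0.6, -1.0]
opening: 0.896
grasp_force: 0.0
```

{"name": "servo_tool", "arguments": {"steps": [{"dx":0,"dy":0,"dz":0.1,"wx":0,"wy":0,"wz":0},{"dx":0,"dy":0,"dz":0.25,"wx":0,"wy":0,"wz":0},{"dx":0,"dy":0,"dz":0.5,"wx":0,"wy":0,"wz":0},{"dx":0,"dy":0,"dz":0.75,"wx":0,"wy":0,"wz":0},{"dx":0,"dy":0,"dz":1,"wx":0,"wy":0,"wz":0}]}}

```text
time_s: 15.18
eef_pos: [0.5544, -0.1628, 0.1401]
eef_rot: [0.0, 1.0, -0.025, 0.001]
wrist_force: [0.7, -0.1, 0.4]
opening: 0.899
grasp_force: 0.0
```

{"name": "servo_tool", "arguments": {"steps": [{"dx":-0.2,"dy":0,"dz":0.3,"wx":0,"wy":0,"wz":0},{"dx":-0.4,"dy":0,"dz":0.6,"wx":0,"wy":0,"wz":0},{"dx":-0.6,"dy":0,"dz":0.8,"wx":0,"wy":0,"wz":0},{"dx":-0.8,"dy":0,"dz":1,"wx":0,"wy":0,"wz":0},{"dx":-1,"dy":0,"dz":1,"wx":0,"wy":0,"wz":0}]}}

```text
time_s: 15.6
eef_pos: [0.4557, -0.1641, 0.2438]
eef_rot: [0.002, 1.0, -0.025, 0.004]
wrist_force: [-0.5, 0.6, 0.3]
opening: 0.9
grasp_force: 0.0
```

{"name": "servo_tool", "arguments": {"steps": [{"dx":-0.25,"dy":0,"dz":0,"wx":0,"wy":0,"wz":0},{"dx":-0.5,"dy":0,"dz":0,"wx":0,"wy":0,"wz":0},{"dx":-0.75,"dy":0,"dz":0,"wx":0,"wy":0,"wz":0},{"dx":-1,"dy":0,"dz":0,"wx":0,"wy":0,"wz":0},{"dx":-1,"dy":0,"dz":0,"wx":0,"wy":0,"wz":0}]}}

```text
time_s: 16.02
eef_pos: [0.3517, -0.1623, 0.2387]
eef_rot: [0.0, 1.0, -0.026, 0.0]
wrist_force: [0.5, 0.5, 0.3]
opening: 0.9
grasp_force: 0.0
```

```bash
python3 -c "
from h import *
S=cam('scene');T=cam('top')
m=mask(T,(3,120,40),(14,255,255),(400,210,470,290));q=quad(big(m));Q=np.array([plane(T,p,.066) for p in q]);print(Q,Q.mean(0),[np.linalg.norm(Q[i]-Q[i-1]) for i in range(4)])
d=max((Q[i]-Q[i-1] for i in range(4)),key=np.linalg.norm);print(np.degrees(np.arctan2(d[1],d[0])))
cv2.imwrite('pics/c7.png',np.vstack([np.hstack([cv2.resize(S['frame'][275:425,145:295],(400,300)),cv2.resize(T['frame'][190:310,360:520],(400,300))]),np.hstack([cv2.resize(S['frame'][130:280,290:440],(400,300)),cv2.resize(T['frame'][180:300,180:340],(400,300))])])[:,:,::-1])"
```

```text
[[ 0.4956 -0.1313  0.066 ]
 [ 0.6143 -0.1363  0.066 ]
 [ 0.6087 -0.1954  0.066 ]
 [ 0.4908 -0.1874  0.066 ]] [ 0.5524 -0.1626  0.066 ] [np.float64(0.056291678384902), np.float64(0.1188415294655727), np.float64(0.05933452545093376), np.float64(0.11823720299143081)]
-2.425319279791707
```

View pics/c7.png

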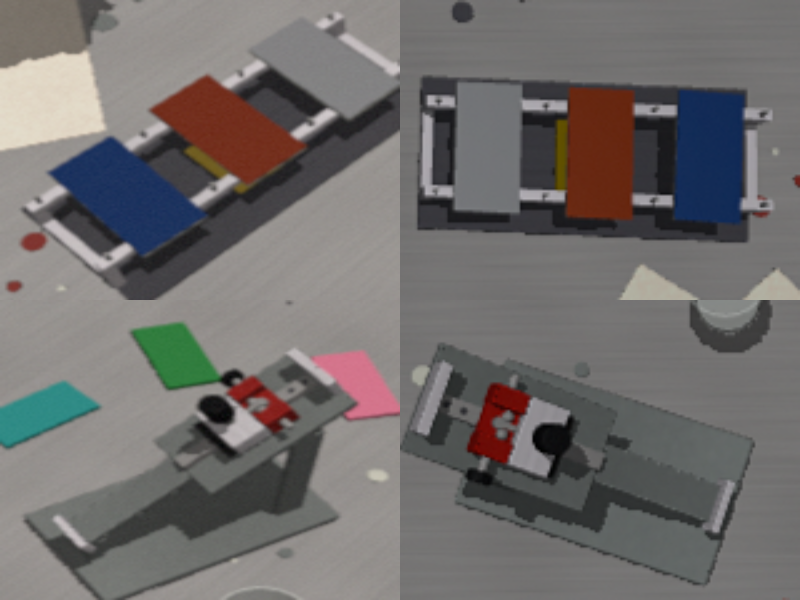

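The copper board lies face up across both rails in the middle bay at (0.552, −0.163), square to within a degree. The clamp is still home in the catch and the neighbours haven't moved.

```bash
python3 -c "
from h import *
print(workorder.hand_in())"
```

```text
the job is handed in; nothing more can be done
None
```

The job is handed in at about 16 s of robot time: the clamp is home in the red catch and stays up by itself, and the copper board lies painted face up, square across both rails in the bay above the yellow ticket.

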